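# Fold the bifold door of the cup cupboard open until its catch holds

## Robot

A 6-joint arm with a two-finger parallel gripper is mounted at the origin on the work surface. World frame = base frame: x ahead of the robot, y to its left, z up, the work surface at z = 0. Lengths are in m, angles in degrees, forces in N, time in s.
With the tool pointing down it reaches from about 0.275 to 0.85 m from the base axis. Payload 19 kg.
Tool frame: the origin (TCP) lies between the finger pads; the fingertips stand ahead of it and the grasp point (between the pads) lies 6 mm ahead of it (manip.nose_length is the z of the fingertips in the tool frame, in m); z points along the fingers, x is the direction in which the jaws open and shut, and the axes are right-handed (so a half turn about z gives the same grasp; the last joint's range is limited). The gripper opens to 85 mm and grips with 20 to 120 N. Pads are 22 mm wide; open, the fingers measure 114 mm over their backs; the gripper's body (76 mm by 85 mm) begins 54 mm behind the grasp point. The pads swing forward as they close: fully open they stand 13 mm farther back than shut.
Start: joints at [-71.505, 8.623, 82.357, -0, 89.026, -7.678], TCP at [0.254, -0.516, 0.227] pointing down, gripper open.
Joint ranges: [-160.23, 160.23], [-39.13, 120.54], [6.94, 153.29], [-79.49, 259.48], [9.18, 160.14], [-161.06, 161.06]. Speed limits (degrees/s): [108.29, 108.29, 127.2, 172.46, 172.46, 172.46].

## Interface

Orientations are given as [roll, pitch, yaw] about the fixed x, y, z axes, in that order (R = Rz(yaw) Ry(pitch) Rx(roll)).
In Python, from station import sensors, vision, manip, spotter gives the robot as it stands.
- The arm moves only by the tool move_arm, never from a script. Its argument "moves" is a list that holds one entry, the list of rows, each a list of 6 numbers: the shift along the tool's x, y, z in mm, then the turn, a rotation vector about the tool's x, y, z in rad. In form: [[[dx, dy, dz, ax, ay, az], ...]]. A call has exactly 10 rows; each row is the pose to reach, as a shift and turn from the pose commanded when the call began, along the tool's axes at that moment; what a row does not reach only later rows make up. A row lasts 1/8 s, in which the tool goes at most 62.5 mm and 10.7 degrees, less where a joint would pass 70% of its speed; a pose out of reach is approached as far as the arm can. A call with a gripper value outside its range is refused whole. "gripper" is the closure in counts, from 0 (fully open) to 255 (shut), set as the call begins (left out, the last holds). The fingers move at their own pace and stop on an object; "squeeze" is the grip in N (left out, the last holds). Time passes only in rows, so rows that repeat a pose let the fingers close, or fill a call up. It gives the time, the measured TCP pose, the force and the opening at its end, in the units of the state.
- sensors.read_state(): the state, without advancing time (a new reading comes with each control period).
- vision.get_image(name): name is "scene" or "top"; returns a dict with "image" (400x640x3 uint8, red, green, blue), "range_z" (400x640 float32, m along the optical axis (not along the pixel's ray), 0 where there is no reading), "fx", "fy", "cx", "cy" (pixels), "R" (3x3) and "t" (3): a world point X has camera coordinates R X + t. Camera axes: x right, y down, z forward; pixel columns grow to the right and rows downward; lengths in m; the calibration is good to about 2 mm. A picture is of the moment at which its call begins.
- manip.hand_in(): hands the job in, once; it reports no verdict.
Trained networks look in a picture, given as the dict that the camera call returned (one of the last four; its "shot" number tells which), for a name from the list of things; names that differ only in an ending like _2 or _b are one class to them, and where a whole thing is asked for, a point or a joint stands for the part that bears it (a point fixed in the world has none). Each returns a list of dicts, best first, with "p" (0 to 1); they miss things now and then, are a little off and sometimes report something else, mostly with a low value. They report only what shows in the picture. A call takes as long as a camera call.
- spotter.search_frame(picture, target): "location" ([x, y, z] in m, in world coordinates, good to about 4 mm: the middle of the surface that is visible of it).
- spotter.cut_out(picture, target): "pixels" (400x640 bool, what is visible of it).
The state is a dict: "t": time; "q": joint angles; "joint_velocities": joint speeds; "effort": joint torques, N m; "ee_pos": TCP position; "tool_rot": TCP orientation; "ft_force": force on the tool from outside, world axes, zero at the start; "torque": the same for the moment, N m; "gripper_width": opening from 0.0 (shut) to 1.0 (fully open).
Only numpy, scipy, OpenCV 4.12 (cv2) and the standard library are available. Lean on these libraries where they do the work, as an engineer would, in place of code of your own. Each camera call takes 0.05 s, during which the arm holds its last target. There are 200 camera calls.

## Task

Pull the bifold door of the little cup cupboard open by its handle, then press the folding panels together sideways, right home, past the spring catch hidden in the track, so that the door stays fully folded open by itself once you let go. Leave the cups on top and the milk jug and tamper beside the cupboard standing where they are.

Things in the scene. Friction and masses are not known exactly. Their poses are not given: they have to be found in the camera images.
- cupboard: White counter-top cupboard, 344 mm wide (y), 176 deep, 235 high, fixed, its front closed by a bifold door. Origin: at counter height under the middle of the closed door's back plane; +x points into the cupboard, -x out of its front, +y to the pivot side, z up. The carcass begins 6 mm behind the origin plane; a sill 10 mm high with the track (to 24 mm) reaches 39 mm in front of it.
- jamb_panel (a joint): Fold angle of the door, rad: 0 = closed, panels in the plane of the front; 1.5 = end stop, panels folded together, standing out from the front. It is the turn of the jamb panel about its hinge at the cupboard's +y side; the lead panel turns at the fold twice as far the other way. The hinges are lightly stiff (1 to 2 N at the handle); the door stays where it is left, up to about 1.41.
- lead_panel: Door panel that carries the handle, white, 150 x 205 x 16 mm. Origin: on the fold hinge line, in its back face, 132 mm above the counter (mid-height); -y runs along the panel from the fold to its far (lead) edge, -x is the outward normal of its front face, which lies 16 mm from the origin plane.
- pull: Steel bar handle on the lead panel: upright round bar 10 mm thick, 80 mm long, its axis 35 mm off the panel's face and 30 mm from the fold, its top 4 mm below the panel's top edge. Two 8 mm stems join it to the face, 6 mm from its ends. Origin: middle of the bar, 191 mm above the counter; axes as the lead panel. Can be pinched from above, a finger on either side along the panel.
- pivot_top (a point): Top of the jamb hinge line (fixed, at the cupboard's +y side), 235 mm above the counter. Both panels are 150 mm wide, 16 mm thick, from 30 to 235 mm above the counter; hinge lines lie in their back faces.
- fold_top (a point): Top of the fold hinge line between the two panels, 235 mm above the counter. At fold angle q it is 150*cos(q) mm from the pivot along cupboard -y and 150*sin(q) mm out from the front (along cupboard -x).
- guide_top (a point): Top of the lead panel's far edge, in its back face, 235 mm up; it runs along the track, 300*cos(q) mm from the pivot at fold angle q. Past q = 1.41 a hidden spring catch in the track pushes back: pressing sideways (towards the pivot side) on the lead panel takes 6 to 14 N, more if the finger rubs along it. It snaps over at 1.43 to 1.48, then holds the door at 1.5; let go earlier, it springs back.
- cup_a: White cup, 80 mm across, 58 mm high, standing on the cupboard's top towards the back. Origin: centre of its underside. Leave alone.
- cup_b: Reddish-brown cup, 80 mm across, 58 mm high, standing on the cupboard's top towards the back. Origin: centre of its underside. Leave alone.
- jug: Steel milk jug with a handle, 80 mm across, 105 mm high, on the counter beside the cupboard's lead-edge side. Origin: centre of its underside. Leave alone.
- tamper: Dark steel coffee tamper, 58 mm across, 88 mm high, on the counter beside the cupboard's pivot side. Origin: centre of its underside. Leave alone.

How it is judged:
By the outcome, as a careful person would: the job done as asked, in the order asked, and still so for the second after the job is handed in, with the robot touching nothing.
It also fails if it takes over 64 s, if anything falls off the work surface, if the arm or the gripper's body presses on something with over 40 N, if the wrist force passes 120 N, or if a joint passes its speed limit or range.

## Working session

There is one attempt and no reset: what is moved stays moved. The work goes in short steps, Python scripts to look and compute and a tool call to move; the robot and the scene stay as the last step left them, time stands still between calls to the robot, and variables do not carry over. Pictures are saved under pics/ and viewed, about 8 in all and at most 12, crops included, and the job is handed in when it is done.

Besides the shell and the picture viewer there is one more tool, called after ">>>" as name(argument=value, ...) on one line, values as JSON. move_arm: Moves the arm, as the interface text tells. Its arguments: {"type":"object","properties":{"moves":{"type":"array"},"gripper":{"type":"number"},"squeeze":{"type":"number"}},"required":["moves"]}

```bash
ls; mkdir -p pics; python3 - <<'E'
from station import sensors, vision, manip, spotter
import cv2,numpy as np
s=sensors.read_state();print(s['t'],s['ee_pos'],s['tool_rot'],s['gripper_width'],manip.nose_length)
ims=[]
for n in("scene","top"):
    p=vision.get_image(n);ims.append(p['image'][:,:,::-1])
    print(n,(-p['R'].T@p['t']).round(3))
    for k in("pull","pivot_top","fold_top","guide_top","lead_panel","cupboard","cup_a","cup_b","jug","tamper"):
        try:
            r=spotter.search_frame(p,k);print(k,[(np.round(x['location'],3).tolist(),round(x['p'],2)) for x in r[:3]])
        except Exception as e:print(k,e)
cv2.imwrite("pics/a.png",cv2.resize(np.vstack(ims),(480,600)) if 0 else np.vstack(ims)[:, :])
cv2.imwrite("pics/s.png",ims[0]);cv2.imwrite("pics/t.png",ims[1])
E
```

```text
pics
0.0 [ 0.25350379 -0.51582708  0.22651219] [-1.79990845e+02  6.57079558e-02 -6.38297821e+01] 1.0011534208350161 0.025
scene [1.112 0.385 0.82 ]
pull [([0.742, -0.226, 0.083], 0.5), ([0.612, 0.042, 0.229], 0.48)]
pivot_top [([0.644, 0.084, 0.237], 0.86)]
fold_top [([0.66, 0.025, 0.232], 0.82)]
guide_top [([0.657, 0.021, 0.233], 0.56)]
lead_panel [([0.663, 0.022, 0.234], 0.92)]
cupboard [([0.802, 0.122, 0.233], 0.8)]
cup_a [([0.779, 0.007, 0.272], 0.9), ([0.731, 0.177, 0.269], 0.76)]
cup_b [([0.779, 0.007, 0.272], 0.9), ([0.731, 0.177, 0.269], 0.76)]
jug [([0.74, -0.229, 0.086], 0.76)]
tamper [([0.595, 0.316, 0.024], 0.76), ([0.611, 0.042, 0.229], 0.59), ([0.643, 0.084, 0.236], 0.38)]
top [0.478 0.026 1.156]
pull [([0.652, 0.008, 0.212], 0.18)]
pivot_top [([0.641, 0.08, 0.203], 0.85), ([0.653, 0.006, 0.214], 0.21)]
fold_top [([0.656, 0.007, 0.207], 0.62), ([0.638, 0.077, 0.204], 0.56)]
guide_top [([0.654, 0.006, 0.207], 0.68)]
lead_panel [([0.656, 0.006, 0.211], 0.94)]
cupboard [([0.694, 0.093, 0.235], 0.86), ([0.652, 0.007, 0.211], 0.49)]
cup_a [([0.751, 0.182, 0.256], 0.83), ([0.792, 0.02, 0.26], 0.74)]
cup_b [([0.751, 0.182, 0.256], 0.83), ([0.792, 0.02, 0.26], 0.74)]
jug []
tamper [([0.579, 0.306, 0.021], 0.88)]
```

View pics/s.png

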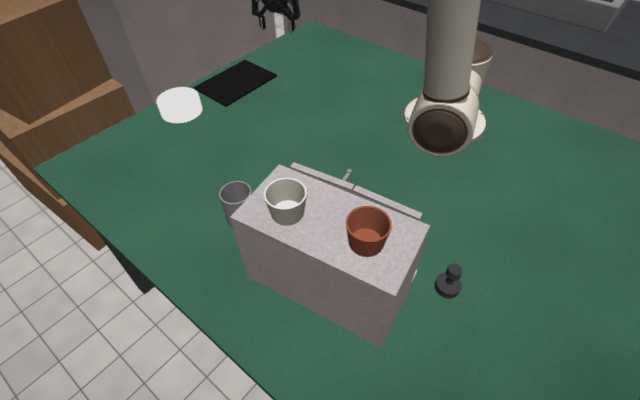

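View pics/t.png

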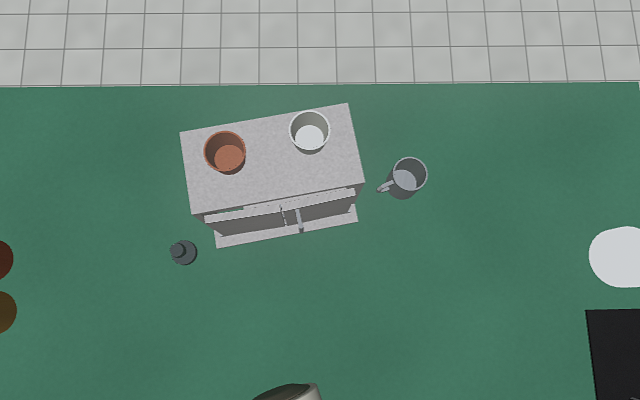

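The pictures show the cupboard with its door closed and facing the robot. In the top view the fold is near pixel (283,205) and the handle near (298,218). The tamper is at (183,252) and the jug at (405,177). Next I fit the cupboard frame from the depth data.

```bash
cat > h.py <<'E'
from station import sensors, vision, manip, spotter
import cv2,numpy as np
from scipy.spatial.transform import Rotation as Ro
def cloud(p):
    v,u=np.mgrid[:400,:640];z=p['range_z']
    c=np.stack([(u-p['cx'])/p['fx']*z,(v-p['cy'])/p['fy']*z,z],-1)
    w=(c-p['t'])@p['R']; w[z<=0]=np.nan
    return w
E
python3 - <<'E'
from h import *
for n in("scene","top"):
    p=vision.get_image(n);w=cloud(p)
    x,y,z=w[...,0],w[...,1],w[...,2]
    m=(abs(z-.235)<.008)&(x>.55)&(x<.95)&(abs(y-.08)<.3)
    print(n,m.sum(),np.nanmedian(z[m]))
    P=w[m]
    r=cv2.minAreaRect((P[:,:2]*1000).astype(np.float32));print(r,cv2.boxPoints(r).round(0).tolist())
    # profile along the depth axis
    a=r[2]; 
    for ang in (r[2],):
        e=np.array([np.cos(np.radians(ang)),np.sin(np.radians(ang))]);f=np.array([-e[1],e[0]])
        d1=P[:,:2]@e*1000;d2=P[:,:2]@f*1000
        for d in(d1,d2):
            print('pc',np.percentile(d,[.2,1,5,50,95,99,99.8]).round(1))
            h,ed=np.histogram(d,bins=np.arange(d.min(),d.max()+4,4));print(h.tolist(),ed[0].round(1))
    for k in("pull","lead_panel","jamb_panel","tamper","jug"):
        r=spotter.cut_out(p,k)
        for q in r[:2]:
            mm=q['pixels'];Q=w[mm];Q=Q[~np.isnan(Q[:,0])];v,u=np.nonzero(mm)
            print(k,round(q['p'],2),mm.sum(),u.mean().round(),v.mean().round(),np.percentile(Q,[2,50,98],axis=0).round(3).tolist())
E
```

```text
scene 11304 0.23464460218853378
((713.2525634765625, 89.31817626953125), (237.56808471679688, 345.30731201171875), 9.887337684631348) [[567.0, 239.0], [626.0, -101.0], [860.0, -60.0], [801.0, 280.0]]
pc [614.  642.7 651.6 763.  833.1 835.7 836.1]
[4, 11, 7, 2, 5, 4, 4, 5, 2, 5, 86, 193, 209, 260, 334, 24, 129, 248, 228, 228, 221, 189, 199, 175, 148, 162, 155, 144, 146, 134, 141, 142, 136, 167, 185, 182, 216, 218, 208, 208, 199, 199, 187, 192, 217, 214, 247, 249, 329, 291, 335, 353, 339, 338, 350, 350, 355, 358, 499, 239] 599.2
pc [-205.1 -202.1 -187.   -16.8  126.4  136.2  137.9]
[85, 119, 130, 125, 99, 93, 94, 97, 90, 83, 85, 76, 81, 74, 69, 73, 86, 72, 87, 87, 85, 88, 86, 87, 95, 76, 101, 102, 119, 127, 144, 161, 167, 149, 173, 184, 169, 163, 159, 167, 161, 163, 164, 156, 167, 173, 165, 167, 172, 155, 138, 129, 120, 114, 102, 98, 94, 99, 109, 103, 101, 114, 108, 109, 109, 106, 109, 108, 109, 112, 120, 162, 190, 197, 198, 197, 195, 199, 200, 201, 195, 180, 190, 186, 182, 190, 81] -207.1
pull 0.63 79 348.0 176.0 [[0.603, 0.035, 0.201], [0.611, 0.043, 0.227], [0.634, 0.047, 0.232]]
le
[... 1517 characters left out ...]
panel 0.95 1727 317.0 207.0 [[0.611, -0.066, 0.034], [0.656, 0.006, 0.207], [0.68, 0.073, 0.238]]
lead_panel 0.19 17052 275.0 180.0 [[0.614, -0.075, 0.009], [0.698, 0.092, 0.235], [0.835, 0.257, 0.239]]
jamb_panel 0.63 3319 281.0 214.0 [[0.618, -0.062, 0.043], [0.641, 0.079, 0.206], [0.673, 0.217, 0.238]]
jamb_panel 0.33 1534 225.0 152.0 [[0.708, 0.143, 0.236], [0.754, 0.183, 0.257], [0.781, 0.215, 0.296]]
tamper 0.98 546 184.0 252.0 [[0.556, 0.29, 0.002], [0.579, 0.309, 0.027], [0.608, 0.336, 0.088]]
jug 0.82 1404 404.0 178.0 [[0.705, -0.244, 0.001], [0.748, -0.211, 0.05], [0.78, -0.146, 0.107]]
jug 0.56 3271 281.0 214.0 [[0.618, -0.061, 0.043], [0.641, 0.079, 0.204], [0.673, 0.216, 0.238]]
```

```bash
cat >> h.py <<'E'
import json,os
A=np.radians(9.9);E_=np.array([np.cos(A),np.sin(A)]);F_=np.array([-E_[1],E_[0]])
O=.6563*E_-.0347*F_           # cupboard origin in world
W=lambda x,y:O+(x*E_+y*F_)/1000   # cupboard mm -> world m
L=lambda p:(np.array([(np.array(p)[:2]-O)@E_,(np.array(p)[:2]-O)@F_])*1000).round(1)
def lead(q,s,n):   # cupboard mm of a point s from fold, n off the back plane
    return -150*np.sin(q)+s*np.sin(q)-n*np.cos(q), 150-150*np.cos(q)-s*np.cos(q)-n*np.sin(q)
def handle(q,s=30,n=51):return W(*lead(q,s,n))
def load():
    if os.path.exists('cmd.json'):
        return json.load(open('cmd.json'))
    s=sensors.read_state();return list(s['ee_pos'])+[s['tool_rot'][2]]
def plan(wps):
    """ten [x,y,z,yaw deg] world TCP targets (m), tool down -> rows; stores the commanded end"""
    c=np.array(load());y0=np.radians(c[3])
    R=Ro.from_euler('xyz',[180,0,c[3]],degrees=True).as_matrix()
    rows=[]
    for w in wps:
        d=R.T@(np.array(w[:3])-c[:3])*1000
        rows.append([round(float(v),1) for v in d]+[0,0,round(-float(np.radians(w[3]-c[3])),3)])
    e=rows[-1];n=c.copy();n[:3]+=R@np.array(e[:3])/1000;n[3]-=np.degrees(e[5])
    json.dump(n.tolist(),open('cmd.json','w'));print(json.dumps([rows]));print('end',n.round(4))
def line(a,b,n):return [np.array(a)+(np.array(b)-np.array(a))*i/n for i in range(1,n+1)]
E
python3 - <<'E'
from h import *
c=load();h=handle(0);print(h)
a=[.32,-.35,.33,-70];b=[h[0],h[1],.32,-80.1]
plan(line(c,a,4)+line(a,[.5,-.1,.33,-78],6))
plan(line(load(),b,6)+line(b,[h[0],h[1],.27,-80.1],4))
E
```

```text
[0.60741049 0.04033211]
[[[-29.9, -33.2, -25.7, 0, 0, 0.027], [-59.8, -66.4, -51.5, 0, 0, 0.054], [-89.8, -99.6, -77.2, 0, 0, 0.081], [-119.7, -132.8, -102.9, 0, 0, 0.108], [-143.9, -178.1, -102.9, 0, 0, 0.131], [-168.0, -223.4, -102.9, 0, 0, 0.154], [-192.2, -268.7, -102.9, 0, 0, 0.178], [-216.3, -314.0, -102.9, 0, 0, 0.201], [-240.5, -359.3, -102.9, 0, 0, 0.224], [-264.7, -404.6, -102.9, 0, 0, 0.247]]]
end [  0.5     -0.1      0.33   -77.9794]
[[[-19.1, -22.4, 1.7, 0, 0, 0.006], [-38.3, -44.8, 3.3, 0, 0, 0.012], [-57.4, -67.2, 5.0, 0, 0, 0.019], [-76.6, -89.5, 6.6, 0, 0, 0.025], [-95.7, -111.9, 8.3, 0, 0, 0.031], [-114.9, -134.3, 10.0, 0, 0, 0.037], [-114.9, -134.3, 22.5, 0, 0, 0.037], [-114.9, -134.3, 35.0, 0, 0, 0.037], [-114.9, -134.3, 47.5, 0, 0, 0.037], [-114.9, -134.3, 60.0, 0, 0, 0.037]]]
end [ 6.07400e-01  4.04000e-02  2.70000e-01 -8.00993e+01]
```

>>> move_arm(moves=[[[-29.9,-33.2,-25.7,0,0,0.027],[-59.8,-66.4,-51.5,0,0,0.054],[-89.8,-99.6,-77.2,0,0,0.081],[-119.7,-132.8,-102.9,0,0,0.108],[-143.9,-178.1,-102.9,0,0,0.131],[-168.0,-223.4,-102.9,0,0,0.154],[-192.2,-268.7,-102.9,0,0,0.178],[-216.3,-314.0,-102.9,0,0,0.201],[-240.5,-359.3,-102.9,0,0,0.224],[-264.7,-404.6,-102.9,0,0,0.247]]])

```text
t: 2.95
ee_pos: [0.5007, -0.0984, 0.3302]
tool_rot: [-180.0, -0.0, -78.0]
ft_force: [-0.2, -0.1, 0.8]
gripper_width: 1.003
```

>>> move_arm(moves=[[[-19.1,-22.4,1.7,0,0,0.006],[-38.3,-44.8,3.3,0,0,0.012],[-57.4,-67.2,5.0,0,0,0.019],[-76.6,-89.5,6.6,0,0,0.025],[-95.7,-111.9,8.3,0,0,0.031],[-114.9,-134.3,10.0,0,0,0.037],[-114.9,-134.3,22.5,0,0,0.037],[-114.9,-134.3,35.0,0,0,0.037],[-114.9,-134.3,47.5,0,0,0.037],[-114.9,-134.3,60.0,0,0,0.037]]])

```text
t: 4.2
ee_pos: [0.6071, 0.0399, 0.2692]
tool_rot: [180.0, 0.0, -80.1]
ft_force: [-0.1, -0.0, 0.4]
gripper_width: 0.996
```

```bash
python3 - <<'E'
from h import *
c=load();b=c.copy();b[2]=.218
plan(line(c,b,8)+[b]*2)
E
```

```text
[[[0.0, -0.0, 6.5, 0, 0, -0.0], [0.0, -0.0, 13.0, 0, 0, -0.0], [0.0, -0.0, 19.5, 0, 0, -0.0], [0.0, -0.0, 26.0, 0, 0, -0.0], [0.0, -0.0, 32.5, 0, 0, -0.0], [0.0, -0.0, 39.0, 0, 0, -0.0], [0.0, -0.0, 45.5, 0, 0, -0.0], [0.0, -0.0, 52.0, 0, 0, -0.0], [0.0, -0.0, 52.0, 0, 0, -0.0], [0.0, -0.0, 52.0, 0, 0, -0.0]]]
end [ 6.07400e-01  4.04000e-02  2.18000e-01 -8.00993e+01]
```

>>> move_arm(moves=[[[0,0,6.5,0,0,0],[0,0,13,0,0,0],[0,0,19.5,0,0,0],[0,0,26,0,0,0],[0,0,32.5,0,0,0],[0,0,39,0,0,0],[0,0,45.5,0,0,0],[0,0,52,0,0,0],[0,0,52,0,0,0],[0,0,52,0,0,0]]])

```text
t: 5.45
ee_pos: [0.6075, 0.0403, 0.2182]
tool_rot: [-180.0, 0.0, -80.1]
ft_force: [0.0, 0.3, -0.7]
gripper_width: 0.997
```

>>> move_arm(moves=[[[0,0,0,0,0,0],[0,0,0,0,0,0],[0,0,0,0,0,0],[0,0,0,0,0,0],[0,0,0,0,0,0],[0,0,0,0,0,0],[0,0,0,0,0,0],[0,0,0,0,0,0],[0,0,0,0,0,0],[0,0,0,0,0,0]]], gripper=255, squeeze=25)

```text
t: 6.7
ee_pos: [0.6084, 0.0386, 0.2183]
tool_rot: [-179.9, -0.2, -80.2]
ft_force: [8.5, -12.9, -0.4]
gripper_width: 0.093
```

```bash
python3 - <<'E'
from h import *
p=vision.get_image('scene');cv2.imwrite('pics/g.png',cv2.resize(p['image'][120:240,260:440,::-1],None,fx=4,fy=4,interpolation=cv2.INTER_CUBIC))
w=cloud(p)
for k in('pull',):
    for q in spotter.search_frame(p,k)[:2]:print(k,np.round(q['location'],3),q['p'],L(q['location']))
print(sensors.read_state()['gripper_width'],sensors.read_state()['ft_force'])
E
```

```text
pull [0.616 0.041 0.228] 0.43 [-42.  -30.6]
0.09374869722126929 [  8.48695063 -13.01953079  -1.69136631]
```

View pics/g.png

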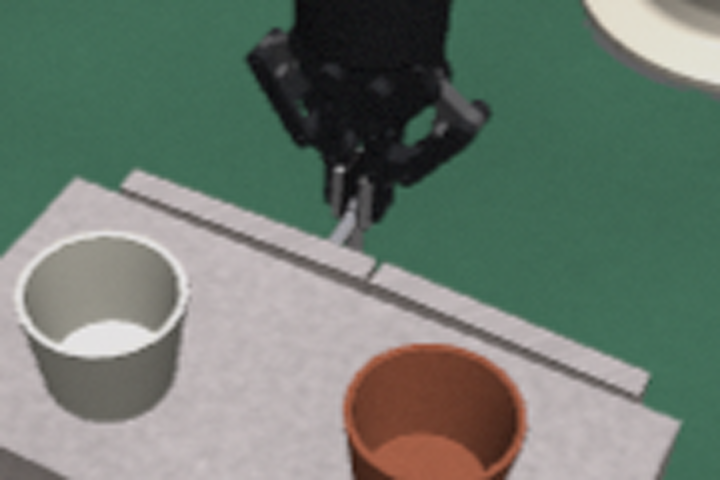

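The crop shows the fingers closed around the bar at about (350,205), just in front of the panel. The small side force points to a handle offset of about 2 mm, so I shift the path to match and start pulling.

```bash
cat >> h.py <<'E'
OFF=np.array([.0008,-.0018])
def arc(q0,q1,n):
    return [[*(handle(q)+OFF),.218,-80.1+np.degrees(q)] for q in np.linspace(q0,q1,n+1)[1:]]
E
python3 - <<'E'
from h import *
plan(arc(0,.35,9)+arc(.35,.35,1))
E
```

```text
[[[3.8, 4.1, -0.0, 0, 0, -0.039], [5.4, 8.7, -0.0, 0, 0, -0.078], [6.7, 13.1, -0.0, 0, 0, -0.117], [7.7, 17.5, -0.0, 0, 0, -0.156], [8.4, 21.7, -0.0, 0, 0, -0.194], [8.9, 25.9, -0.0, 0, 0, -0.233], [9.0, 29.9, -0.0, 0, 0, -0.272], [8.9, 33.8, -0.0, 0, 0, -0.311], [8.5, 37.6, -0.0, 0, 0, -0.35], [8.5, 37.6, -0.0, 0, 0, -0.35]]]
end [ 5.71800e-01  2.55000e-02  2.18000e-01 -6.00458e+01]
```

>>> move_arm(moves=[[[3.8,4.1,0,0,0,-0.039],[5.4,8.7,0,0,0,-0.078],[6.7,13.1,0,0,0,-0.117],[7.7,17.5,0,0,0,-0.156],[8.4,21.7,0,0,0,-0.194],[8.9,25.9,0,0,0,-0.233],[9.0,29.9,0,0,0,-0.272],[8.9,33.8,0,0,0,-0.311],[8.5,37.6,0,0,0,-0.35],[8.5,37.6,0,0,0,-0.35]]])

```text
t: 8.05
ee_pos: [0.5717, 0.0265, 0.2182]
tool_rot: [-179.9, 0.1, -60.0]
ft_force: [-0.3, 7.8, 1.2]
gripper_width: 0.095
```

```bash
sed -i 's/-.0018\]/-.0008]/' h.py; python3 - <<'E'
from h import *
plan(arc(.35,.85,9)+arc(.85,.85,1))
plan(arc(.85,1.3,9)+arc(1.3,1.3,1))
E
```

```text
[[[-3.6, 3.9, -0.0, 0, 0, -0.056], [-6.8, 7.9, -0.0, 0, 0, -0.111], [-10.4, 11.5, -0.0, 0, 0, -0.167], [-14.4, 14.5, -0.0, 0, 0, -0.222], [-18.9, 17.0, -0.0, 0, 0, -0.278], [-23.7, 19.1, -0.0, 0, 0, -0.333], [-28.9, 20.6, -0.0, 0, 0, -0.389], [-34.5, 21.5, -0.0, 0, 0, -0.444], [-40.4, 22.0, -0.0, 0, 0, -0.5], [-40.4, 22.0, -0.0, 0, 0, -0.5]]]
end [  0.5326   0.0495   0.218  -31.3979]
[[[-4.9, -2.7, -0.0, 0, 0, -0.05], [-9.8, -5.9, -0.0, 0, 0, -0.1], [-14.8, -9.6, -0.0, 0, 0, -0.15], [-19.7, -13.8, -0.0, 0, 0, -0.2], [-24.5, -18.4, -0.0, 0, 0, -0.25], [-29.4, -23.5, -0.0, 0, 0, -0.3], [-34.2, -29.0, -0.0, 0, 0, -0.35], [-38.9, -35.0, -0.0, 0, 0, -0.4], [-43.6, -41.3, -0.0, 0, 0, -0.45], [-43.6, -41.3, -0.0, 0, 0, -0.45]]]
end [ 0.5169  0.1075  0.218  -5.6148]
```

>>> move_arm(moves=[[[-3.6,3.9,0,0,0,-0.056],[-6.8,7.9,0,0,0,-0.111],[-10.4,11.5,0,0,0,-0.167],[-14.4,14.5,0,0,0,-0.222],[-18.9,17.0,0,0,0,-0.278],[-23.7,19.1,0,0,0,-0.333],[-28.9,20.6,0,0,0,-0.389],[-34.5,21.5,0,0,0,-0.444],[-40.4,22.0,0,0,0,-0.5],[-40.4,22.0,0,0,0,-0.5]]])

```text
t: 9.3
ee_pos: [0.5343, 0.0511, 0.2183]
tool_rot: [-179.7, -0.2, -31.3]
ft_force: [19.8, 12.7, -6.7]
gripper_width: 0.088
```

>>> move_arm(moves=[[[-4.9,-2.7,0,0,0,-0.05],[-9.8,-5.9,0,0,0,-0.1],[-14.8,-9.6,0,0,0,-0.15],[-19.7,-13.8,0,0,0,-0.2],[-24.5,-18.4,0,0,0,-0.25],[-29.4,-23.5,0,0,0,-0.3],[-34.2,-29.0,0,0,0,-0.35],[-38.9,-35.0,0,0,0,-0.4],[-43.6,-41.3,0,0,0,-0.45],[-43.6,-41.3,0,0,0,-0.45]]])

```text
t: 10.55
ee_pos: [0.5198, 0.108, 0.2184]
tool_rot: [-179.9, -0.4, -5.6]
ft_force: [30.2, 2.0, -10.6]
gripper_width: 0.096
```

>>> move_arm(moves=[[[2,0,0,0,0,0],[3,0,0,0,0,0],[3,0,0,0,0,0],[3,0,0,0,0,0],[3,0,0,0,0,0],[3,0,0,0,0,0],[3,0,0,0,0,0],[3,0,0,0,0,0],[3,0,0,0,0,0],[3,0,0,0,0,0]]], gripper=0)

```text
t: 11.8
ee_pos: [0.5199, 0.1072, 0.218]
tool_rot: [-180.0, 0.0, -5.6]
ft_force: [-0.6, -0.0, 0.4]
gripper_width: 0.999
```

>>> move_arm(moves=[[[0,0,-10,0,0,0],[0,0,-20,0,0,0],[0,0,-30,0,0,0],[0,0,-40,0,0,0],[0,0,-50,0,0,0],[0,0,-60,0,0,0],[0,0,-70,0,0,0],[0,0,-80,0,0,0],[0,0,-80,0,0,0],[0,0,-80,0,0,0]]])

```text
t: 13.05
ee_pos: [0.5198, 0.1072, 0.2977]
tool_rot: [180.0, 0.0, -5.6]
ft_force: [-0.9, 0.7, -0.7]
gripper_width: 1.001
```

```bash
cat > look.py <<'E'
from h import *
import sys
def fit(n):
    p=vision.get_image(n);w=cloud(p)
    P=w[(abs(w[...,2]-.235)<.006)]
    l=np.stack([(P[:,:2]-O)@E_,(P[:,:2]-O)@F_],1)*1000
    l=l[(l[:,0]<-25)&(l[:,0]>-190)&(abs(l[:,1]-60)<140)]
    print(n,len(l),l[:,0].min().round(1) if len(l) else '')
    for a in range(-170,-20,15):
        s=l[(l[:,0]>=a)&(l[:,0]<a+15)]
        if len(s)>3:print(a,np.percentile(s[:,1],[2,50,98]).round(1),len(s))
    return p
p=fit('top');q=fit('scene')
cv2.imwrite('pics/%s.png'%sys.argv[1],np.hstack([x['image'][100:300,150:400,::-1] if x is p else x['image'][100:300,220:470,::-1] for x in(p,q)]))
E
python3 look.py o1
```

```text
top 0 
scene 716 -143.8
-155 [ 96.4 117.3 125.6] 11
-140 [ 52.3 107.1 129.7] 83
-125 [ 53.3 104.4 133.3] 99
-110 [ 84.7 101.9 137.7] 86
-95 [ 81.4  97.2 141.4] 88
-80 [ 76.3  93.  146.2] 93
-65 [ 72.7 133.7 149.7] 93
-50 [ 68.6 137.7 155.2] 100
-35 [ 66.2  81.2 156.7] 63
```

View pics/o1.png

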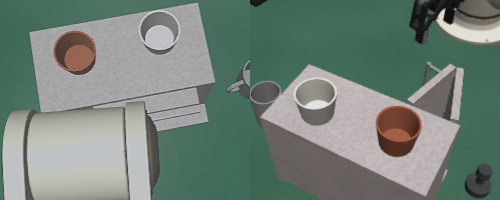

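The right half of the picture shows the door folded out in a V to about 1.29 rad. The lead panel's face is at cupboard y ≈ 68 mm near x = -50, and the cups, jug and tamper haven't moved. Next I close the fingers, move to the lead side of the panel and press.

```bash
python3 - <<'E'
from h import *
s=sensors.read_state();json.dump([.5169+.003*np.cos(np.radians(-5.61)),.1075+.003*np.sin(np.radians(-5.61)),.298,-5.615],open('cmd.json','w'))
T=lambda x,y,z,yaw=5.8:[*W(x,y),z,yaw]
print(load(),s['ee_pos'],L(s['ee_pos']))
plan(line(load(),T(-57,12,.30),7)+line(T(-57,12,.30),T(-57,12,.27),3))
plan(line(load(),T(-57,12,.203),5)+line(T(-57,12,.203),T(-57,52,.203),5))
plan(line(load(),T(-57,84,.203),10))
plan(line(load(),T(-57,109,.203),9)+[T(-57,109,.203)])
E
```

```text
[0.5198856310601844, 0.10720673020533594, 0.298, -5.615] [0.51972013 0.10716121 0.29759808] [-125.9   50.9]
[[[10.9, 2.7, -0.3, 0, 0, -0.028], [21.9, 5.5, -0.6, 0, 0, -0.057], [32.8, 8.2, -0.9, 0, 0, -0.085], [43.8, 10.9, -1.1, 0, 0, -0.114], [54.7, 13.7, -1.4, 0, 0, -0.142], [65.7, 16.4, -1.7, 0, 0, -0.171], [76.6, 19.1, -2.0, 0, 0, -0.199], [76.6, 19.1, 8.0, 0, 0, -0.199], [76.6, 19.1, 18.0, 0, 0, -0.199], [76.6, 19.1, 28.0, 0, 0, -0.199]]]
end [0.5942 0.0807 0.27   5.7869]
[[[0.0, 0.0, 13.4, 0, 0, -0.0], [0.0, 0.0, 26.8, 0, 0, -0.0], [0.0, 0.0, 40.2, 0, 0, -0.0], [0.0, 0.0, 53.6, 0, 0, -0.0], [0.0, 0.0, 67.0, 0, 0, -0.0], [-0.5, -7.9, 67.0, 0, 0, -0.0], [-1.1, -15.9, 67.0, 0, 0, -0.0], [-1.7, -23.9, 67.0, 0, 0, -0.0], [-2.3, -31.9, 67.0, 0, 0, -0.0], [-2.8, -39.9, 67.0, 0, 0, -0.0]]]
end [0.5874 0.1201 0.203  5.7869]
[[[-0.2, -3.2, -0.0, 0, 0, -0.0], [-0.5, -6.4, -0.0, 0, 0, -0.0], [-0.7, -9.6, -0.0, 0, 0, -0.0], [-0.9, -12.8, -0.0, 0, 0, -0.0], [-1.2, -15.9, -0.0, 0, 0, -0.0], [-1.4, -19.1, -0.0, 0, 0, -0.0], [-1.6, -22.3, -0.0, 0, 0, -0.0], [-1.9, -25.5, -0.0, 0, 0, -0.0], [-2.1, -28.7, -0.0, 0, 0, -0.0], [-2.3, -31.9, -0.0, 0, 0, -0.0]]]
end [0.5819 0.1516 0.203  5.7869]
[[[-0.2, -2.8, -0.0, 0, 0, -0.0], [-0.4, -5.5, -0.0, 0, 0, -0.0], [-0.6, -8.3, -0.0, 0, 0, -0.0], [-0.8, -11.1, -0.0, 0, 0, -0.0], [-1.0, -13.8, -0.0, 0, 0, -0.0], [-1.2, -16.6, -0.0, 0, 0, -0.0], [-1.4, -19.4, -0.0, 0, 0, -0.0], [-1.6, -22.2, -0.0, 0, 0, -0.0], [-1.8, -24.9, -0.0, 0, 0, -0.0], [-1.8, -24.9, -0.0, 0, 0, -0.0]]]
end [0.5776 0.1762 0.203  5.7869]
```

>>> move_arm(moves=[[[10.9,2.7,-0.3,0,0,-0.028],[21.9,5.5,-0.6,0,0,-0.057],[32.8,8.2,-0.9,0,0,-0.085],[43.8,10.9,-1.1,0,0,-0.114],[54.7,13.7,-1.4,0,0,-0.142],[65.7,16.4,-1.7,0,0,-0.171],[76.6,19.1,-2.0,0,0,-0.199],[76.6,19.1,8.0,0,0,-0.199],[76.6,19.1,18.0,0,0,-0.199],[76.6,19.1,28.0,0,0,-0.199]]], gripper=255)

```text
t: 14.4
ee_pos: [0.5938, 0.0809, 0.2691]
tool_rot: [-180.0, 0.0, 5.8]
ft_force: [-0.1, 0.1, -0.2]
gripper_width: -0.002
```

>>> move_arm(moves=[[[0,0,13.4,0,0,0],[0,0,26.8,0,0,0],[0,0,40.2,0,0,0],[0,0,53.6,0,0,0],[0,0,67.0,0,0,0],[-0.5,-7.9,67.0,0,0,0],[-1.1,-15.9,67.0,0,0,0],[-1.7,-23.9,67.0,0,0,0],[-2.3,-31.9,67.0,0,0,0],[-2.8,-39.9,67.0,0,0,0]]])

```text
t: 15.65
ee_pos: [0.5873, 0.1208, 0.2032]
tool_rot: [-180.0, -0.0, 5.8]
ft_force: [-0.5, -0.1, -0.8]
gripper_width: -0.001
```

>>> move_arm(moves=[[[-0.2,-3.2,0,0,0,0],[-0.5,-6.4,0,0,0,0],[-0.7,-9.6,0,0,0,0],[-0.9,-12.8,0,0,0,0],[-1.2,-15.9,0,0,0,0],[-1.4,-19.1,0,0,0,0],[-1.6,-22.3,0,0,0,0],[-1.9,-25.5,0,0,0,0],[-2.1,-28.7,0,0,0,0],[-2.3,-31.9,0,0,0,0]]])

```text
t: 16.9
ee_pos: [0.5819, 0.1518, 0.203]
tool_rot: [-180.0, 0.0, 5.8]
ft_force: [0.1, -1.6, 0.5]
gripper_width: 0.001
```

Contact is light and the force is low. Next I press through the catch.

>>> move_arm(moves=[[[-0.2,-2.8,0,0,0,0],[-0.4,-5.5,0,0,0,0],[-0.6,-8.3,0,0,0,0],[-0.8,-11.1,0,0,0,0],[-1.0,-13.8,0,0,0,0],[-1.2,-16.6,0,0,0,0],[-1.4,-19.4,0,0,0,0],[-1.6,-22.2,0,0,0,0],[-1.8,-24.9,0,0,0,0],[-1.8,-24.9,0,0,0,0]]])

```text
t: 18.15
ee_pos: [0.5782, 0.1727, 0.2031]
tool_rot: [179.6, 0.0, 5.7]
ft_force: [2.5, -31.2, 0.9]
gripper_width: 0.002
```

```bash
python3 look.py o2
```

```text
top 464 -142.4
-155 [124.1 138.4 152.9] 20
-140 [122.5 138.9 155.1] 146
-125 [114.6 136.5 156. ] 154
-110 [133.8 148.5 157.7] 81
-95 [132.3 149.9 158.3] 63
scene 704 -145.6
-155 [125.8 140.5 155.3] 24
-140 [124.5 140.4 156.6] 76
-125 [123.5 142.4 157.3] 75
-110 [122.2 137.1 158.6] 86
-95 [120.9 140.6 159.5] 84
-80 [119.8 146.  160.4] 84
-65 [115.4 132.9 161.8] 103
-50 [101.  130.3 162.8] 109
-35 [116.8 148.9 163.7] 63
```

>>> move_arm(moves=[[[0,5,0,0,0,0],[0,12,0,0,0,0],[0,20,0,0,0,0],[0,30,0,0,0,0],[0,40,0,0,0,0],[0,40,-20,0,0,0],[0,40,-40,0,0,0],[0,40,-65,0,0,0],[0,40,-90,0,0,0],[0,40,-110,0,0,0]]])

```text
t: 19.5
ee_pos: [0.5817, 0.136, 0.3141]
tool_rot: [-180.0, -0.0, 5.8]
ft_force: [0.0, -0.5, 0.3]
gripper_width: 0.005
```

>>> move_arm(moves=[[[-15,15,0,0,0,0],[-30,35,0,0,0,0],[-45,60,0,0,0,0],[-60,85,0,0,0,0],[-80,115,0,0,0,0],[-100,145,0,0,0,0],[-120,175,0,0,0,0],[-140,205,0,0,0,0],[-140,220,0,0,0,0],[-140,220,0,0,0,0]]])

```text
t: 20.75
ee_pos: [0.4647, -0.0974, 0.313]
tool_rot: [-180.0, -0.0, 5.7]
ft_force: [-0.1, 0.2, 1.1]
gripper_width: 0.002
```

```bash
python3 look.py o3; python3 -c "
from h import *
for n in('scene','top'):
    p=vision.get_image(n)
    for k in('cup_a','jug','tamper'):print(n,k,[np.round(x['location'],3).tolist() for x in spotter.search_frame(p,k)[:2]])
"
```

```text
top 1158 -142.4
-155 [124.2 139.4 153. ] 22
-140 [122.4 138.9 155. ] 146
-125 [ 83.3 131.5 155.7] 195
-110 [120.  138.7 156.8] 146
-95 [119.3 142.8 158.2] 142
-80 [118.5 133.8 159.4] 139
-65 [117.2 144.6 160.5] 138
-50 [115.7 132.5 161. ] 141
-35 [115.  131.2 161.9] 89
scene 714 -145.9
-155 [125.6 142.3 155.8] 24
-140 [124.  138.9 156.4] 81
-125 [ 84.  133.3 157.3] 103
-110 [122.1 143.6 159. ] 84
-95 [120.8 136.1 159.1] 83
-80 [119.6 135.  160.4] 90
-65 [118.9 146.8 161.7] 89
-50 [117.6 132.3 162.6] 93
-35 [117.1 150.  163.6] 67
scene cup_a [[0.778, 0.008, 0.273], [0.732, 0.178, 0.268]]
scene jug [[0.74, -0.229, 0.082]]
scene tamper [[0.591, 0.318, 0.024]]
top cup_a [[0.753, 0.182, 0.254], [0.793, 0.02, 0.256]]
top jug [[0.744, -0.208, 0.049]]
top tamper [[0.579, 0.305, 0.026], [0.556, 0.186, 0.214]]
```

View pics/o3.png

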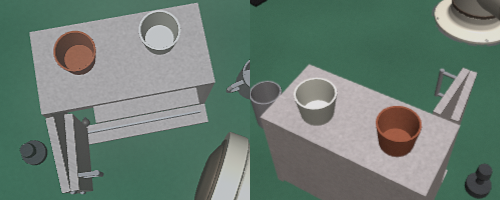

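The picture shows the panels folded together and standing out from the front, near pixel (68,150) on the left half. The door kept the same position after release, so the catch holds it. The cups, jug and tamper are where they were.

```bash
python3 -c "
from station import manip;print(manip.hand_in())"
```

```text
the job is handed in; nothing more can be done
None
```

The door is folded fully open past the spring catch and stays there by itself. I handed the job in at about 21 s of the 64 s limit.

- **Opening:** I gripped the bar handle from above and pulled the door open to about 1.29 rad. The highest side force was about 30 N, because my path ran roughly 3 mm too far out. I then let go of the handle.
- **Pressing home:** With the fingers closed, I pressed sideways on the lead panel until it reached the end stop, at about 31 N.
- **Door check:** After backing off, both cameras show the panels within about 1 mm of where they were while pressed, at about 1.49–1.50 rad. An unlatched door would have sprung back to about 1.41.
- **Other things:** The cups, jug and tamper are within camera error of where they started. The one outlier is the jug's height in the scene view, which the network puts 4 mm lower than at the start; in the pictures the jug looks unmoved.
- **Readings that disagreed:** The gripper measured about 8 mm on the 10 mm bar. A close-up picture showed it was holding the bar properly.

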